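# Seat and lock an oilstone in its bench holder by light touches

### The job

Seat the oilstone in its bench holder by light touches of the fingertips, never taking it between the fingers or lifting it. First push its near long side (the one towards the robot) until the wooden block lies flat along the long steel rail, then push its free end along the rail until the other end meets the stop block, then push the grip of the cam lever round until the lever lies alongside the stone and stops, which locks it. Leave the lever alone until the stone is home, keep every touch gentle, and do not disturb the tools lying about.

Things in the scene. Friction and masses are not known exactly. Their poses are not given: they have to be found in the camera images.
- hone_stone: Oilstone: grey stone (46 x 150 mm, top at 29 mm) on a wooden block 56 x 170 x 14 mm (x, y, z). Loose, 0.24 to 0.43 kg, on the holder's base plate; slides at 1 to 3 N. Origin: centre of the block's underside; x across, y along it. At the start 11 to 20 mm short of the rail, 42 to 60 mm short of the stop block, up to 4 degrees askew to them.
- home (a point): Point on top of the holder's base plate, 12 mm above the worktop, where the oilstone's origin must come, with the same axes. x points away from the robot to the long steel rail (12 mm high, inner face at x = +28, from y = -146 to +108 mm); y points along the rail to the steel stop block (12 mm high, face at y = +85 mm).
- cam_lever (a joint): Cam lever on an upright pin, rad: 0 = swung out 56 degrees towards the robot, grows as it is pushed towards the stone (anticlockwise from above), 0.977 = alongside the stone, locked (end stop). Starts at 0 to 0.08, stays where it is left; 1 to 2 N to push, up to 8 N over the last 10 degrees. Pin at x = -51, y = +68 mm in home. Its eccentric comes 4 mm forward and clamps the block to the rail.
- lever_grip (a point): Middle of the outer (robot-side) face of the lever's black grip, 74 mm from the pin: the grip is 40 mm long, 16 wide, 14 high, its middle 15.5 mm above the base plate. Push here, away from the robot. When locked this point is at x = -59, y = -6, z = +15.5 mm in the frame of home.
- awl_2: Bystander: awl with black handle, 208 mm long, lying behind the rail. Origin: middle of its length, on the worktop; y along it.
- dark_bottle: Bystander: small brown bottle, 42 mm wide, 54 mm high, behind the rail's stop end. Origin: centre of its foot.
- forceps_2: Bystander: spring forceps, 148 mm long, 9 mm high, lying past the stop block. Origin: its middle, underside; y along it.
- haemostat_3: Bystander: ring-handled clamp, 63 x 164 mm, 11 mm high, lying flat between robot and holder. Origin: its middle, underside; y along it.
- needle_tin: Bystander: flat closed tin 68 x 98 x 20 mm, left, near the robot. Origin: centre of its underside.
- calliper: Bystander: vernier calliper 64 x 222 mm, 7 mm high, lying flat at the right, near the robot. Origin: its middle, underside; y along it.
- stone_holder: Holder screwed to the worktop: 12 mm aluminium plate, x = -70 to +52, y = -158 to +118 mm, with rail, stop block and cam lever. Origin: below home on the worktop, same axes. With the lever out, the stone slides in past the cam (by the pin at x = -51, y = +68) only when it lies along the rail. Lever and pin reach 24 mm above the plate.

How it is judged:
On the way, in this order (a step that is already met when the one before it is completed fails the run):
1. the oilstone lies along the long rail (within 3 mm, 2 degrees), the lever still out (x of hone_stone in the frame of home between -0.003 and 0.003 m and angle between the y axis of hone_stone and the y axis of home, either way round below 0.035 rad and value of joint cam_lever below 0.3 rad), for 0.1 s.
2. the oilstone is also up to the stop block (within 3 mm), the lever still out (all of step 1 and y of hone_stone in the frame of home between -0.003 and 0.003 m), for 0.1 s.
3. the cam lever is pushed round alongside the stone (x of hone_stone in the frame of home between -0.003 and 0.003 m and angle between the y axis of hone_stone and the y axis of home, either way round below 0.035 rad and y of hone_stone in the frame of home between -0.003 and 0.003 m and value of joint cam_lever above 0.9 rad), for 0.1 s.
At the end, for the whole second after the job is handed in: The oilstone lies flat on the base plate against rail and stop block (origin within 3 mm of home along x and along y, within 2 degrees of its direction), at rest, and the cam lever is alongside the stone (joint above 0.90 rad) (all of step 3 and height (world z) of hone_stone between 0.009 and 0.015 m and linear speed of hone_stone below 0.01 m/s); the robot touches nothing.
It fails at once if the oilstone is lifted or tipped (5 mm, 6 degrees) (height (world z) of hone_stone above 0.017 m or angle between hone_stone's own z axis and vertical above 0.105 rad).
It fails at once if the oilstone is taken between the fingers (the TCP low over the stone, inside its outline) (x of the grasp point in the frame of hone_stone between -0.022 and 0.022 m and y of the grasp point in the frame of hone_stone between -0.078 and 0.078 m and z of the grasp point in the frame of hone_stone below 0.044 m).
It fails at once if the cam lever is moved before the oilstone is home (value of joint cam_lever above 0.35 rad and (x of hone_stone in the frame of home below -0.005 m or y of hone_stone in the frame of home below -0.005 m)).
It fails at once if a touch on the stone or the lever is not light (over 40 N) (contact force between the fingers and hone_stone above 40 N or contact force between the fingers and stone_holder above 40 N).
It fails at once if a tool or other loose thing lying about is disturbed (moved 15 mm) (distance of any of awl_2, dark_bottle, forceps_2, haemostat_3, needle_tin, calliper from where it was at the start of the episode above 0.015 m).
It also fails if it takes over 67 s, if anything falls off the work surface, if the arm or the gripper's body presses on something with over 40 N, if the wrist force passes 120 N, or if a joint passes its speed limit or range.

### The arm

A 6-joint arm with a two-finger parallel gripper is mounted at the origin on the work surface; the furniture and walls round the work are solid. World frame = base frame: x ahead of the robot, y to its left, z up, the work surface at z = 0. Lengths are in m, angles in rad, forces in N, time in s.
With the tool pointing down it reaches from about 0.225 to 0.725 m from the base axis. Payload 3.1 kg.
Tool frame: the origin (TCP) lies between the finger pads, 19 mm behind the fingertips; this is the grasp point; z points along the fingers, y is the line along which they close (so a half turn about z gives the same grasp; the last joint's range is limited). The gripper opens to 85 mm and grips with 20 to 120 N. Pads are 22 mm wide; open, the fingers measure 114 mm over their backs; the gripper's body (76 mm by 85 mm) begins 54 mm behind the grasp point. The pads swing forward as they close: fully open they stand 13 mm farther back than shut.
Start: joints at [-1.381, 0.048, 0.099, 1.622, 0, 1.443], TCP at [0.164, -0.499, 0.25] pointing down, gripper open.
Joint ranges: [-2.91, 2.91], [-0.99, 1.94], [-1.21, 1.42], [-2.12, 2.29], [-1.49, 1.47], [-3.14, 3.14]. Speed limits (rad/s): [2.79, 2.79, 3.14, 3.14, 3.14, 3.14].

### API

Orientations are given as a unit quaternion [x, y, z, w].
In Python, from rig import r, snapshot, camera_model gives the robot as it stands (r), with the cameras as plain functions.
- The arm moves only by the shell command python3 inch.py 'ROWS' [FORCE]. ROWS is one flat JSON list of numbers that holds 1 to 8 rows one after another, with no inner brackets; each row has 7 numbers: the opening from 0.0 (shut) to 1.0 (fully open), then dx, dy, dz in m, then a rotation vector rx, ry, rz in rad; each row is the pose to reach, as a shift and turn from the pose commanded when the command began, along the tool's axes at that moment; what a row does not reach only later rows make up. A row lasts 1/12 s, in which the tool goes at most 0.0417 m and 0.125 rad, less where a joint would pass 70% of its speed; a pose out of reach is approached as far as the arm can. The fingers move at their own pace and stop on an object; FORCE is the grip in N (left out, the last holds). Time passes only in rows, so rows that do not move let the fingers close. It prints the time, the measured TCP pose, the force, the opening and the grip force at its end. Input that does not fit is refused with a message, and nothing moves.
- r.state(): the state, without advancing time (a new reading comes with each control period).
- snapshot(name): name is "side" or "top" or "wrist"; returns the picture (400x640x3 uint8, red, green, blue); there is no depth.
- camera_model(name): a dict with "K" (3x3 intrinsics, pixels), "rvec" (rotation vector, rad) and "tvec" (3), from world to camera coordinates, as OpenCV has them. Camera axes: x right, y down, z forward; pixel columns grow to the right and rows downward; lengths in m; the calibration is good to about 2 mm. A picture is of the moment at which its call begins: read the wrist's pose just before it. camera_model takes no time and is no camera call; for the wrist camera it gives the pose at the moment of the call.
- r.hand_in(): hands the job in; it is judged then, once.
The state is a dict: "t": time; "joint_pos": joint angles; "joint_vel": joint speeds; "joint_efforts": joint torques, N m; "tcp_pos": TCP position; "orientation": TCP orientation; "wrist_force": force on the tool from outside, world axes, zero at the start; "torque": the same for the moment, N m; "grip_width": opening from 0.0 (shut) to 1.0 (fully open); "gripper_force": force on a finger pad.
Only numpy, scipy, OpenCV 4.12 (cv2) and the standard library are available. Lean on these libraries where they do the work, as an engineer would, in place of code of your own. Each camera call takes 0.05 s, during which the arm holds its last target. There are 200 camera calls.

## Working session

There is one attempt and no reset: what is moved stays moved. The work goes in short steps, Python scripts to look and compute and a shell command to move; the robot and the scene stay as the last step left them, time stands still between calls to the robot, and variables do not carry over. Pictures are saved under pics/ and viewed, at most 10 in all, crops included, and the job is handed in when it is done.

```bash
ls; mkdir -p pics; python3 - <<'E'
from rig import r, snapshot, camera_model
import cv2
s=r.state();print(s)
for n in("top","side"):
    cv2.imwrite(f"pics/{n}0.png",cv2.cvtColor(snapshot(n),cv2.COLOR_RGB2BGR));m=camera_model(n);print(n,m)
E
```

```text
inch.py
pics
rig.py
{'t': 0.0, 'joint_pos': array([-1.38078861e+00,  4.87187988e-02,  9.75737052e-02,  1.62197147e+00,
        8.27911903e-06,  1.44301377e+00]), 'joint_vel': array([ 7.35961174e-04, -3.68937747e-04, -8.18448342e-05,  5.95792688e-04,
        1.66468836e-03,  2.33531132e-03]), 'joint_efforts': array([ 1.21471921e-04, -3.38787711e+01,  3.20012283e+01,  2.03946320e-02,
       -1.55678340e-04,  3.03813785e-06]), 'tcp_pos': array([ 0.16393762, -0.49815481,  0.24882161]), 'orientation': array([ 9.87402042e-01,  1.58227244e-01, -3.19509248e-05, -1.15968659e-03]), 'wrist_force': array([ 0.38705935, -0.12326876,  0.65947992]), 'torque': array([ 0.0455218 , -0.04214858,  0.11025646]), 'gripper_force': 0.0, 'grip_width': 0.9977393870918543}
top {'K': array([[396.16675627,   0.        , 311.70181957],
       [  0.        , 396.16675627, 199.43888099],
       [  0.        ,   0.        ,   1.        ]]), 'rvec': array([ 2.16209561, -2.14308256,  0.14131813]), 'tvec': array([-7.52674509e-04,  4.94990872e-01,  1.09325744e+00])}
side {'K': array([[401.50849863,   0.        , 318.37455053],
       [  0.        , 401.50849863, 196.55809087],
       [  0.        ,   0.        ,   1.        ]]), 'rvec': array([ 1.84060318,  0.84067913, -0.56081329]), 'tvec': array([-0.32856265, -0.09507878,  1.29893585])}
```

```bash
python3 - <<'E'
import cv2
im=cv2.imread("pics/top0.png")
cv2.imwrite("pics/top0b.png",cv2.resize(im[60:360,120:520],None,fx=2,fy=2,interpolation=cv2.INTER_CUBIC))
E
```

```text
(no output)
```

View pics/top0.png

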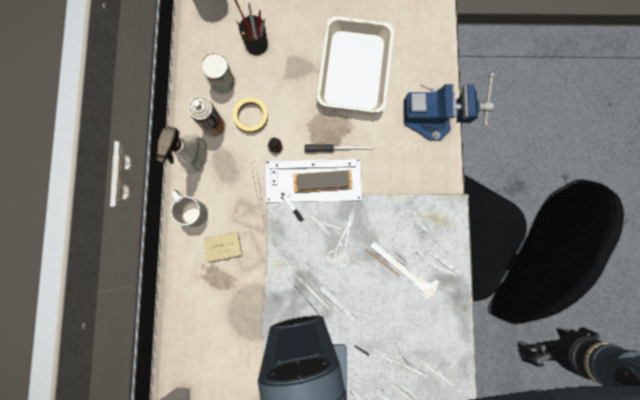

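View pics/side0.png

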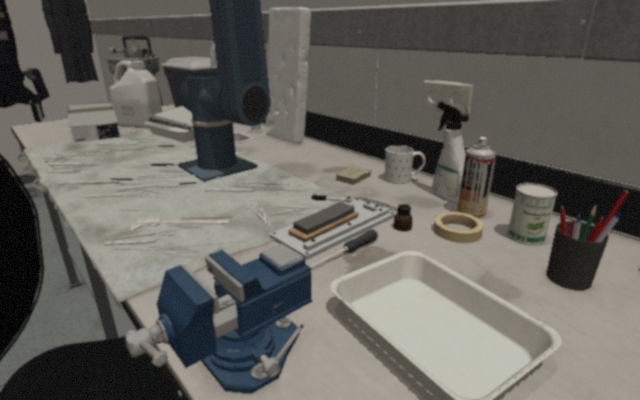

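The top view shows the holder at about (266–362, 160–202), with the stop on its left (+y). The stone is at (293–353, 171–192) and the lever grip at (297,214). Next I'll get a coarse location, then bring the wrist camera over it.

```bash
cat > h.py <<'E'
import numpy as np,cv2
from scipy.spatial.transform import Rotation as R
def ray(m,px,z):
    "pixels -> world points on plane z"
    px=np.atleast_2d(np.array(px,float)); Rm=cv2.Rodrigues(np.array(m["rvec"]))[0]
    t=np.array(m["tvec"]).reshape(3)
    d=np.c_[px,np.ones(len(px))]@np.linalg.inv(m["K"]).T@Rm
    c=-Rm.T@t
    return c+d*((z-c[2])/d[:,2])[:,None]
def rel(s,target):
    "world point -> shift in tool axes"
    return R.from_quat(s["orientation"]).inv().apply(np.array(target)-s["tcp_pos"])
E
python3 - <<'E'
from h import *
from rig import r, snapshot, camera_model
m=camera_model("top")
print(ray(m,[[266,161],[361,160],[362,202],[266,203]],.012))
print(ray(m,[[297,214],[285,198],[275,146],[340,148],[265,52]],.025))
c=camera_model("wrist");s=r.state();Rm=cv2.Rodrigues(c["rvec"])[0]
T=R.from_quat(s["orientation"])
print(c["K"],T.inv().apply(-Rm.T@c["tvec"]-s["tcp_pos"]),T.as_matrix().T@Rm.T)
print(T.as_matrix())
E
```

```text
[[ 0.61028062  0.13869741  0.012     ]
 [ 0.61572147 -0.13993455  0.012     ]
 [ 0.49154223 -0.1418916   0.012     ]
 [ 0.48618212  0.13571194  0.012     ]]
[[ 0.45380388  0.04513119  0.025     ]
 [ 0.49948943  0.0801234   0.025     ]
 [ 0.65216311  0.11197858  0.025     ]
 [ 0.64783773 -0.07743363  0.025     ]
 [ 0.94258656  0.14821128  0.025     ]]
[[327.97799778   0.         319.99955576]
 [  0.         327.97799778 196.94058184]
 [  0.           0.           1.        ]] [ 0.07471687  0.00023701 -0.12436725] [[ 3.38596309e-04 -9.57290135e-01 -2.89128834e-01]
 [ 9.99999875e-01  2.17778466e-04  4.50038441e-04]
 [-3.67851326e-04 -2.89128950e-01  9.57290089e-01]]
[[ 9.49930168e-01  3.12461986e-01 -4.28903760e-04]
 [ 3.12462174e-01 -9.49927817e-01  2.12880747e-03]
 [ 2.57743795e-04 -2.15623463e-03 -9.99997642e-01]]
```

```bash
python3 - <<'E'
from h import *
from rig import r, snapshot, camera_model
print(rel(r.state(),[.45,.0,.25]))
E
```

```text
[ 4.27411422e-01 -3.83861847e-01 -1.36767244e-04]
```

```bash
python3 inch.py '[1, 0.0275, -0.0250, 0, 0, 0, 0, 1, 0.055, -0.05, 0, 0, 0, 0, 1, 0.083, -0.0745, 0, 0, 0, 0.05, 1, 0.11, -0.099, 0, 0, 0, 0.1, 1, 0.138, -0.124, 0, 0, 0, 0.15, 1, 0.165, -0.148, 0, 0, 0, 0.2, 1, 0.193, -0.173, 0, 0, 0, 0.25, 1, 0.22, -0.198, 0, 0, 0, 0.298]'; python3 - <<'E'
from h import *
from rig import r, snapshot, camera_model
print(rel(r.state(),[.45,.0,.25]))
E
```

```text
t: 0.77
tcp_pos: [0.3115, -0.2401, 0.2495]
orientation: [1.0, 0.008, -0.0, -0.0]
wrist_force: [1.1, -1.0, 0.2]
grip_width: 1.004
gripper_force: 0.0
[ 0.14250166 -0.23770836 -0.00035535]
```

```bash
python3 inch.py '[1, 0.02, -0.034, 0, 0, 0, 0, 1, 0.04, -0.067, 0, 0, 0, 0, 1, 0.06, -0.1, 0, 0, 0, 0, 1, 0.08, -0.134, 0, 0, 0, 0, 1, 0.1, -0.167, 0, 0, 0, 0, 1, 0.12, -0.2, 0, 0, 0, 0, 1, 0.1425, -0.237, 0, 0, 0, 0, 1, 0.1425, -0.237, 0, 0, 0, 0]'; python3 - <<'E'
from h import *
from rig import r, snapshot, camera_model
import pickle
m=camera_model("wrist");im=snapshot("wrist")
cv2.imwrite("pics/w1.png",im[:,:,::-1]);pickle.dump(m,open("w1.pkl","wb"))
E
```

```text
t: 1.43
tcp_pos: [0.4507, 0.0037, 0.2489]
orientation: [1.0, 0.014, 0.0, -0.002]
wrist_force: [-0.2, -0.2, 0.3]
grip_width: 0.996
gripper_force: 0.0
```

View pics/w1.png

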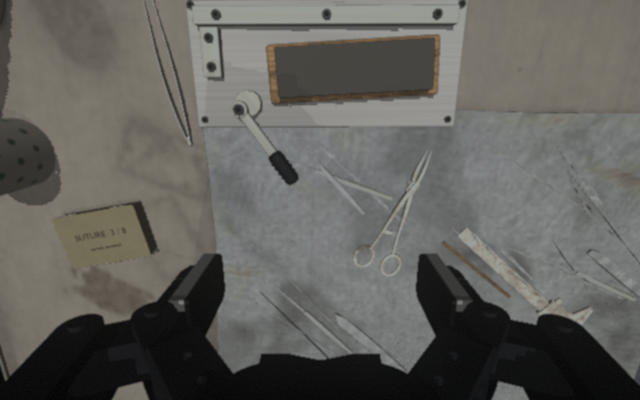

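The wrist view shows the rail inner edge at row ~24. The stop block is at (203–222, 27–77) and the wooden block has corners (267,45), (439,35), (437,95), (273,104). The pin is at (239,109), the grip at (284,167), and the plate's front corners at (202,126) and (455,126).

```bash
python3 - <<'E'
from h import *
import pickle
m=pickle.load(open("w1.pkl","rb"));im=cv2.imread("pics/w1.png");g=cv2.cvtColor(im,6).astype(float)
# plate front edge: strongest drop per column; right/left edges per row
cols=np.r_[300:440:4]; fr=np.array([(c,110+np.argmin(np.diff(g[110:140,c]))+.5) for c in cols])
def fit(p): 
    for _ in range(3):
        vx,vy,x,y=cv2.fitLine(p.astype(np.float32),cv2.DIST_HUBER,0,.01,.01).ravel(); d=(p-[x,y])@[-vy,vx]; p=p[abs(d)<1]
    return p
F=ray(m,fit(fr),.012)
k=np.polyfit(F[:,1],F[:,0],1);print("front x at y=0",k[1],"slope",k[0],len(F))
rows=np.r_[34:120:3]
Rt=fit(np.array([(440+np.argmin(np.diff(g[q,440:480]))+.5,q) for q in rows]))
L=fit(np.array([(185+np.argmax(np.diff(g[q,185:207]))+.5,q) for q in rows]))
yaw=-np.arctan(k[0]);print("yaw deg",np.degrees(yaw))
A=np.array([[np.cos(yaw),-np.sin(yaw)],[np.sin(yaw),np.cos(yaw)]])
f=lambda p:p[:,:2]@A
F2,R2,L2=f(F),f(ray(m,Rt,.012)),f(ray(m,L,.012))
print(len(Rt),len(L),F2[:,0].mean()+.07,"from right",R2[:,1].mean()+.158,R2[:,1].std(),"left",L2[:,1].mean()-.118,L2[:,1].std())
h=np.array([F2[:,0].mean()+.07,(R2[:,1].mean()+.158+L2[:,1].mean()-.118)/2])
print("home world",A@h)
np.savez("home.npz",h=h,A=A,yaw=yaw)
hsv=cv2.cvtColor(im,cv2.COLOR_BGR2HSV)
roi=np.zeros(g.shape,np.uint8);roi[28:115,255:450]=1
w=cv2.inRange(hsv,(3,90,60),(25,255,255))*roi
pts=cv2.findNonZero(w);b=cv2.boxPoints(cv2.minAreaRect(pts));print("wood px",b)
W=f(ray(m,b,.026))-h;print("wood in home mm",W*1e3,np.linalg.norm(np.diff(W,axis=0),axis=1));c=W.mean(0);print("stone",c*1e3)
print("pin,grip", (f(ray(m,[[239,109]],.036))-h)*1e3,(f(ray(m,[[284,167]],.0345))-h)*1e3)
print("rail edge",(f(ray(m,[[195,24],[330,24],[460,24]],.024))-h)*1e3,"stop",(f(ray(m,[[222,50],[222,70]],.024))-h)*1e3)
E
```

```text
front x at y=0 0.4971414578379366 slope -0.02870403196137276 35
yaw deg 1.6441684303519069
28 16 0.5669367815515365 from right 0.006372696641218589 0.00034391867023191545 left 0.00489660298739511 0.0003216541985808942
home world [0.5665417 0.021899 ]
wood px [[266.57935   44.848267]
 [437.9276    34.76897 ]
 [441.34137   92.80345 ]
 [269.9931   102.88275 ]]
wood in home mm [[   7.8513107    37.75623352]
 [  16.60627344 -127.50704764]
 [ -36.58777    -136.44706464]
 [ -46.31884844   36.84091492]] [0.16549502 0.05394006 0.17356099]
stone [-14.61225857 -47.33924096]
pin,grip [[-52.02561553  66.44592128]] [[-110.96316865   23.71212158]]
rail edge [[  26.54697898  106.01802176]
 [  26.42482156  -23.70870488]
 [  26.30748317 -148.31779595]] stop [[  3.53825837  82.03757417]
 [-14.81234149  83.62754169]]
```

```bash
python3 - <<'E'
import cv2
im=cv2.imread("pics/w1.png")
cv2.imwrite("pics/w1b.png",cv2.resize(im[0:190,180:480],None,fx=2.6,fy=2.6,interpolation=cv2.INTER_CUBIC))
E
```

```text
(no output)
```

View pics/w1b.png

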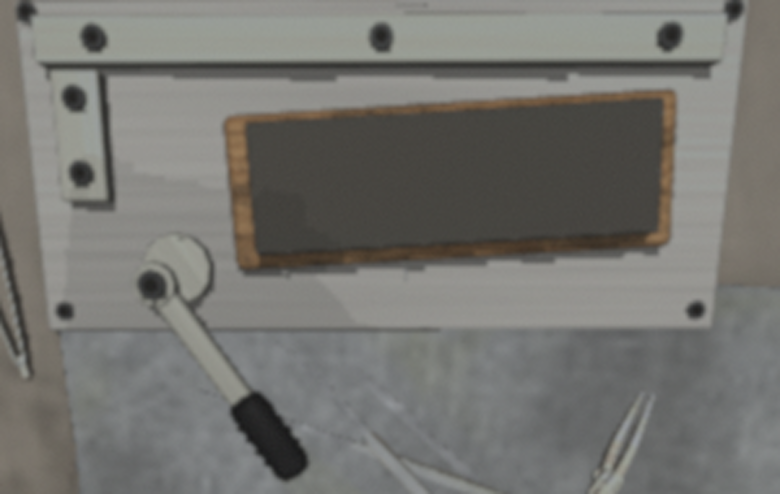

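Pin, rail and stop all agree with home to about 1.5 mm, so I'll shift home by (-1.3, -1.5) mm. The stone sits at about (-13, -46) mm, 3° askew. From the picture, the open fingertips lie about 6 mm beyond the TCP. With the open fingers parallel to the rail, they'll touch the stone at two points.

```bash
cat >> h.py <<'E'
d=np.load("home.npz") if __import__("os").path.exists("home.npz") else None
A=d["A"];yaw=float(d["yaw"]);HOME=d["h"]+[-.0013,-.0015]
def w(x,y,z): "home mm -> world m (z world mm)"; return np.r_[A@(HOME+np.array([x,y])/1e3),z/1e3]
def show(*targets):
    from rig import r, snapshot, camera_model
    s=r.state();p=(s["tcp_pos"][:2]@A-HOME)*1e3
    T=R.from_quat(s["orientation"]).as_matrix();print("t",round(s["t"],2),"tcp in home",p.round(1),"z",round(s["tcp_pos"][2]*1e3,1),"F",s["wrist_force"].round(1),"yaw err",np.degrees(np.arctan2(T[1,0],T[0,0])-yaw).round(2))
    for t in targets: print(t,rel(s,w(*t)).round(4))
E
python3 -c "
from h import *
show((-68,-46,80),(-68,-46,24))"
```

```text
t 1.48 tcp in home [-116.2  -15.8] z 249.0 F [ 0.3 -0.3 -0.4] yaw err -0.11
(-68, -46, 80) [0.0485 0.0303 0.1689]
(-68, -46, 24) [0.0486 0.0304 0.2249]
```

```bash
python3 inch.py '[1, 0.02, 0.01, 0.035, 0, 0, 0, 1, 0.04, 0.02, 0.07, 0, 0, 0, 1, 0.0485, 0.0303, 0.105, 0, 0, 0, 1, 0.0485, 0.0303, 0.14, 0, 0, 0, 1, 0.0485, 0.0303, 0.165, 0, 0, 0, 1, 0.0485, 0.0303, 0.185, 0, 0, 0, 1, 0.0485, 0.0303, 0.2, 0, 0, 0, 1, 0.0485, 0.0303, 0.2, 0, 0, 0]'; python3 -c "
from h import *
show((-66,-46,24))"
```

```text
t: 2.15
tcp_pos: [0.4937, -0.0321, 0.0454]
orientation: [1.0, 0.009, -0.005, -0.001]
wrist_force: [-1.1, -0.2, -0.6]
grip_width: 0.998
gripper_force: 0.0
t 2.15 tcp in home [-73.1 -50.4] z 45.4 F [-1.1 -0.2 -0.6] yaw err -0.62
(-66, -46, 24) [ 0.0073 -0.0044  0.0213]
```

```bash
python3 inch.py '[1, 0, 0, 0, 0, 0, 0, 1, 0, 0, 0, 0, 0, 0, 1, 0, 0, 0, 0, 0, 0]' >/dev/null; python3 -c "
from h import *
show((-66,-46,24))"
```

```text
t 2.4 tcp in home [-67.5 -50.6] z 51.9 F [ 1.3 -0.3  0.9] yaw err -0.55
(-66, -46, 24) [ 0.0014 -0.0046  0.0279]
```

```bash
python3 inch.py '[1, 0, -0.003, 0.008, 0, 0, -0.009, 1, 0, -0.003, 0.016, 0, 0, -0.009, 1, 0, -0.003, 0.022, 0, 0, -0.009, 1, 0, -0.003, 0.025, 0, 0, -0.009, 1, 0, -0.003, 0.025, 0, 0, -0.009, 1, 0, -0.003, 0.025, 0, 0, -0.009]' |grep force; python3 -c "
from h import *
show((-50,-46,24))"
```

```text
wrist_force: [0.4, -0.1, -0.2]
gripper_force: 0.0
t 2.9 tcp in home [-69.2 -46.7] z 24.4 F [ 0.4 -0.1 -0.2] yaw err 0.01
(-50, -46, 24) [ 0.0192 -0.0007  0.0004]
```

```bash
python3 inch.py '[1, 0.004, 0, 0, 0, 0, 0, 1, 0.008, 0, 0, 0, 0, 0, 1, 0.011, 0, 0, 0, 0, 0, 1, 0.014, 0, 0, 0, 0, 0, 1, 0.016, 0, 0, 0, 0, 0, 1, 0.018, 0, 0, 0, 0, 0, 1, 0.02, 0, 0, 0, 0, 0, 1, 0.02, 0, 0, 0, 0, 0]' |grep force; python3 -c "
from h import *
show((-42,-46,24))"; python3 inch.py '[1, 0.0015, 0, 0, 0, 0, 0, 1, 0.003, 0, 0, 0, 0, 0, 1, 0.0045, 0, 0, 0, 0, 0, 1, 0.006, 0, 0, 0, 0, 0, 1, 0.006, 0, 0, 0, 0, 0, 1, 0.006, 0, 0, 0, 0, 0]' |grep force; python3 -c "
from h import *
show((-39,-46,24))"
```

```text
wrist_force: [-2.2, 1.0, 1.1]
gripper_force: 1.3
t 3.57 tcp in home [-48.6 -46.6] z 24.9 F [-2.2  1.   1.1] yaw err 0.01
(-42, -46, 24) [ 0.0066 -0.0006  0.0009]
wrist_force: [-0.6, 0.5, -0.1]
gripper_force: 0.4
t 4.07 tcp in home [-42.  -47.1] z 24.9 F [-0.6  0.5 -0.1] yaw err -0.01
(-39, -46, 24) [ 0.003  -0.0011  0.0009]
```

```bash
python3 inch.py '[1, 0.001, 0, 0, 0, 0, 0, 1, 0.002, 0, 0, 0, 0, 0, 1, 0.002, 0, 0, 0, 0, 0, 1, 0.002, 0, 0, 0, 0, 0]' |grep force; python3 -c "
from h import *
show((-39,-46,24))";  python3 inch.py '[1, 0.0005, 0, 0, 0, 0, 0, 1, 0.001, 0, 0, 0, 0, 0, 1, 0.001, 0, 0, 0, 0, 0, 1, 0.001, 0, 0, 0, 0, 0]' |grep force; python3 -c "
from h import *
show((-39,-46,24))"
```

```text
wrist_force: [-1.5, -0.4, -1.3]
gripper_force: 0.9
t 4.4 tcp in home [-40.6 -47. ] z 24.9 F [-1.5 -0.4 -1.3] yaw err -0.0
(-39, -46, 24) [ 0.0016 -0.001   0.0009]
wrist_force: [-3.2, -0.2, -0.2]
gripper_force: 1.4
t 4.73 tcp in home [-39.9 -46.9] z 24.9 F [-3.2 -0.2 -0.2] yaw err 0.01
(-39, -46, 24) [ 0.0009 -0.0009  0.0009]
```

```bash
python3 inch.py '[1, 0.0005, 0, 0, 0, 0, 0, 1, 0.001, 0, 0, 0, 0, 0, 1, 0.001, 0, 0, 0, 0, 0, 1, 0.001, 0, 0, 0, 0, 0]' |grep force; python3 -c "
from h import *
show()";  python3 inch.py '[1, 0.0005, 0, 0, 0, 0, 0, 1, 0.001, 0, 0, 0, 0, 0, 1, 0.001, 0, 0, 0, 0, 0, 1, 0.001, 0, 0, 0, 0, 0]' |grep force; python3 -c "
from h import *
show((-39,-46,24))"
```

```text
wrist_force: [-5.1, -1.3, 2.1]
gripper_force: 2.8
t 5.07 tcp in home [-39.8 -46.9] z 24.9 F [-5.1 -1.3  2.1] yaw err 0.0
wrist_force: [-6.8, -1.2, 4.2]
gripper_force: 3.9
t 5.4 tcp in home [-39.8 -46.9] z 24.9 F [-6.8 -1.2  4.2] yaw err 0.01
(-39, -46, 24) [ 0.0008 -0.0009  0.0009]
```

The TCP stopped advancing while the force rose to about 7 N, so the stone is on the rail. Backing off and checking by camera.

```bash
python3 inch.py '[1, -0.008, 0, 0, 0, 0, 0, 1, -0.02, 0, 0, 0, 0, 0, 1, -0.025, 0, -0.02, 0, 0, 0, 1, -0.035, 0, -0.06, 0, 0, 0, 1, -0.045, 0, -0.1, 0, 0, 0, 1, -0.055, 0, -0.135, 0, 0, 0, 1, -0.06, 0, -0.16, 0, 0, 0, 1, -0.06, 0, -0.175, 0, 0, 0]'|grep force;python3 inch.py '[0, 0, 0, 0, 0, 0, 0, 0, 0, 0, 0, 0, 0, 0, 0, 0, 0, 0, 0, 0, 0, 0, 0, 0, 0, 0, 0, 0]' >/dev/null
cat > look.py <<'E'
import sys
from h import *
from rig import r, snapshot, camera_model
n=sys.argv[1];m=camera_model("wrist");im=snapshot("wrist")[:,:,::-1].copy()
cv2.imwrite(f"pics/{n}.png",im)
hsv=cv2.cvtColor(im,cv2.COLOR_BGR2HSV)
mk=cv2.inRange(hsv,(3,90,60),(25,255,255))
c=cv2.morphologyEx(mk,cv2.MORPH_CLOSE,np.ones((7,7)))
c=max(cv2.findContours(c,0,2)[0],key=lambda q:cv2.minAreaRect(q)[1][0]*cv2.minAreaRect(q)[1][1]).reshape(-1,2)
P=(ray(m,c,.026)[:,:2]@A-HOME)*1e3
rc=cv2.minAreaRect(P.astype(np.float32));b=cv2.boxPoints(rc);print("box home mm",b.round(1).tolist(),rc)
show()
E
python3 look.py w2
```

```text
wrist_force: [0.8, 0.1, 0.1]
gripper_force: 0.0
box home mm [[-26.700000762939453, 36.79999923706055], [-26.700000762939453, -130.1999969482422], [26.799999237060547, -130.1999969482422], [26.700000762939453, 36.79999923706055]] ((0.038227081298828125, -46.682838439941406), (53.46528244018555, 166.99742126464844), 0.022977860644459724)
t 6.45 tcp in home [-98.5 -46.6] z 197.8 F [-0.7 -0.  -0.3] yaw err 0.01
```

View pics/w2.png

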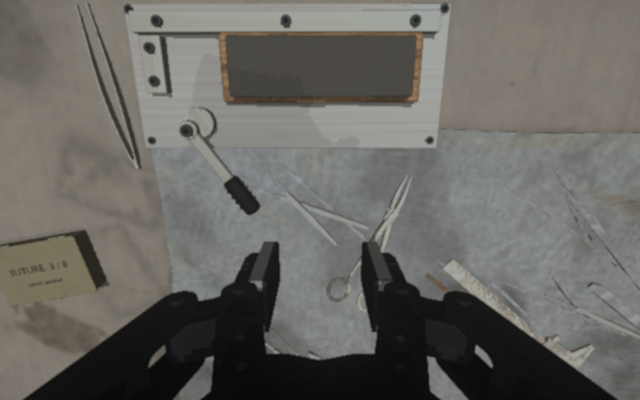

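The stone now lies flush on the rail: wood at (219–423, 32–102), x ≈ 0.0, angle 0°, y ≈ -46.7. The lever hasn't moved. Next is the free-end push with the fingers shut.

```bash
python3 inch.py '[0, 0, 0.035, 0.01, 0, 0, 0, 0, 0.02, 0.07, 0.02, 0, 0, 0, 0, 0.05, 0.1, 0.03, 0, 0, 0, 0, 0.08, 0.112, 0.05, 0, 0, 0, 0, 0.1, 0.112, 0.08, 0, 0, 0, 0, 0.1, 0.112, 0.11, 0, 0, 0, 0, 0.1, 0.112, 0.12, 0, 0, 0, 0, 0.1, 0.112, 0.12, 0, 0, 0]' ; python3 inch.py '[0, 0, 0, 0, 0, 0, 0, 0, 0, 0, 0, 0, 0, 0]' >/dev/null;  python3 -c "
from h import *
show((3,-157,39))"
```

```text
t: 7.12
tcp_pos: [0.568, -0.1368, 0.074]
orientation: [1.0, 0.014, -0.006, -0.002]
wrist_force: [-0.4, 0.2, -0.5]
grip_width: -0.001
gripper_force: 0.0
t 7.28 tcp in home [   2.9 -159. ] z 81.8 F [ 0.3 -0.5  0.7] yaw err 0.02
(3, -157, 39) [ 0.     -0.002   0.0428]
```

```bash
python3 inch.py '[0, 0, 0, 0.012, 0, 0, 0, 0, 0, 0, 0.024, 0, 0, 0, 0, 0, 0, 0.034, 0, 0, 0, 0, 0, 0, 0.039, 0, 0, 0, 0, 0, 0, 0.042, 0, 0, 0, 0, 0, 0, 0.042, 0, 0, 0, 0, 0, 0, 0.042, 0, 0, 0]' |grep force; python3 -c "
from h import *
show((3,-103,39))"
```

```text
wrist_force: [-0.4, 0.5, -0.1]
gripper_force: 0.0
t 7.87 tcp in home [   2.2 -158.8] z 37.8 F [-0.4  0.5 -0.1] yaw err 0.0
(3, -103, 39) [ 0.0009 -0.0558 -0.0012]
```

```bash
python3 inch.py '[0, 0, -0.004, 0, 0, 0, 0, 0, 0, -0.008, 0, 0, 0, 0, 0, 0, -0.0105, 0, 0, 0, 0, 0, 0, -0.013, 0, 0, 0, 0, 0, 0, -0.0155, 0, 0, 0, 0, 0, 0, -0.018, 0, 0, 0, 0, 0, 0, -0.0205, 0, 0, 0, 0, 0, 0, -0.023, 0, 0, 0, 0]' |grep force; python3 -c "
from h import *
show()";python3 inch.py '[0, 0, -0.0025, 0, 0, 0, 0, 0, 0, -0.005, 0, 0, 0, 0, 0, 0, -0.0075, 0, 0, 0, 0, 0, 0, -0.01, 0, 0, 0, 0, 0, 0, -0.0125, 0, 0, 0, 0, 0, 0, -0.015, 0, 0, 0, 0, 0, 0, -0.0175, 0, 0, 0, 0, 0, 0, -0.0175, 0, 0, 0, 0]' |grep force; python3 -c "
from h import *
show((3,-103,39))"
```

```text
wrist_force: [0.8, -2.2, 0.6]
gripper_force: 1.8
t 8.53 tcp in home [   2.5 -136.5] z 38.3 F [ 0.8 -2.2  0.6] yaw err -0.02
wrist_force: [-0.8, -3.0, 1.9]
gripper_force: 2.1
t 9.2 tcp in home [   2.5 -117.9] z 38.3 F [-0.8 -3.   1.9] yaw err 0.03
(3, -103, 39) [ 0.0005 -0.0149 -0.0007]
```

```bash
python3 inch.py '[0, 0, -0.002, 0, 0, 0, 0, 0, 0, -0.004, 0, 0, 0, 0, 0, 0, -0.006, 0, 0, 0, 0, 0, 0, -0.008, 0, 0, 0, 0, 0, 0, -0.01, 0, 0, 0, 0, 0, 0, -0.012, 0, 0, 0, 0, 0, 0, -0.013, 0, 0, 0, 0, 0, 0, -0.013, 0, 0, 0, 0]' |grep force; python3 -c "
from h import *
show()";python3 inch.py '[0, 0, -0.001, 0, 0, 0, 0, 0, 0, -0.002, 0, 0, 0, 0, 0, 0, -0.003, 0, 0, 0, 0, 0, 0, -0.003, 0, 0, 0, 0, 0, 0, -0.003, 0, 0, 0, 0]' |grep force; python3 -c "
from h import *
show((3,-103,39))"
```

```text
wrist_force: [-0.4, -3.5, 4.4]
gripper_force: 3.0
t 9.87 tcp in home [   2.5 -105.1] z 38.3 F [-0.4 -3.5  4.4] yaw err 0.02
wrist_force: [0.5, -5.6, 3.8]
gripper_force: 3.3
t 10.28 tcp in home [   2.5 -102.4] z 38.3 F [ 0.5 -5.6  3.8] yaw err 0.0
(3, -103, 39) [ 0.0005  0.0006 -0.0007]
```

```bash
for i in 1 2; do python3 inch.py '[0, 0, -0.0005, 0, 0, 0, 0, 0, 0, -0.001, 0, 0, 0, 0, 0, 0, -0.001, 0, 0, 0, 0, 0, 0, -0.001, 0, 0, 0, 0]' |grep force; python3 -c "
from h import *
show()";done
```

```text
wrist_force: [0.2, -4.9, 3.5]
gripper_force: 3.5
t 10.62 tcp in home [   2.5 -101.7] z 38.2 F [ 0.2 -4.9  3.5] yaw err -0.01
wrist_force: [0.6, -5.1, 4.5]
gripper_force: 3.5
t 10.95 tcp in home [   2.5 -100.7] z 38.3 F [ 0.6 -5.1  4.5] yaw err -0.01
```

```bash
python3 inch.py '[0, 0, -0.0005, 0, 0, 0, 0, 0, 0, -0.001, 0, 0, 0, 0, 0, 0, -0.001, 0, 0, 0, 0, 0, 0, -0.001, 0, 0, 0, 0]' |grep wrist_force; python3 -c "
from h import *
show()"; python3 inch.py '[0, 0, -0.0005, 0, 0, 0, 0, 0, 0, -0.001, 0, 0, 0, 0, 0, 0, -0.001, 0, 0, 0, 0, 0, 0, -0.001, 0, 0, 0, 0]' |grep wrist_force; python3 -c "
from h import *
show()"
```

```text
wrist_force: [0.2, -5.2, 3.9]
t 11.28 tcp in home [  2.5 -99.7] z 38.3 F [ 0.2 -5.2  3.9] yaw err -0.01
wrist_force: [-0.5, -6.0, 3.6]
t 11.62 tcp in home [  2.5 -98.7] z 38.3 F [-0.5 -6.   3.6] yaw err -0.01
```

```bash
python3 inch.py '[0, 0, -0.0005, 0, 0, 0, 0, 0, 0, -0.001, 0, 0, 0, 0, 0, 0, -0.001, 0, 0, 0, 0, 0, 0, -0.001, 0, 0, 0, 0]' |grep wrist_force; python3 -c "
from h import *
show()"; python3 inch.py '[0, 0, -0.0005, 0, 0, 0, 0, 0, 0, -0.001, 0, 0, 0, 0, 0, 0, -0.001, 0, 0, 0, 0, 0, 0, -0.001, 0, 0, 0, 0]' |grep wrist_force; python3 -c "
from h import *
show()"
```

```text
wrist_force: [-0.4, -4.8, 4.2]
t 11.95 tcp in home [  2.5 -97.7] z 38.3 F [-0.4 -4.8  4.2] yaw err -0.01
wrist_force: [0.6, -4.7, 4.8]
t 12.28 tcp in home [  2.5 -96.7] z 38.2 F [ 0.6 -4.7  4.8] yaw err -0.01
```

```bash
python3 inch.py '[0, 0, -0.0005, 0, 0, 0, 0, 0, 0, -0.001, 0, 0, 0, 0, 0, 0, -0.001, 0, 0, 0, 0, 0, 0, -0.001, 0, 0, 0, 0]' |grep wrist_force; python3 -c "
from h import *
show()"; python3 inch.py '[0, 0, -0.0005, 0, 0, 0, 0, 0, 0, -0.001, 0, 0, 0, 0, 0, 0, -0.001, 0, 0, 0, 0, 0, 0, -0.001, 0, 0, 0, 0]' |grep wrist_force; python3 -c "
from h import *
show()"
```

```text
wrist_force: [0.2, -4.9, 3.9]
t 12.62 tcp in home [  2.5 -95.7] z 38.3 F [ 0.2 -4.9  3.9] yaw err -0.01
wrist_force: [0.4, -5.4, 4.5]
t 12.95 tcp in home [  2.5 -94.7] z 38.3 F [ 0.4 -5.4  4.5] yaw err -0.01
```

```bash
python3 - <<'E'
from rig import r, snapshot, camera_model
import cv2,numpy as np
a=snapshot("wrist")[:,:,::-1];b=snapshot("top")[:,:,::-1];
cv2.imwrite("pics/w3.png",np.vstack([cv2.resize(a,(480,300)),cv2.resize(b[140:225,250:386],(480,300),interpolation=2)]))
E
```

```text
(no output)
```

View pics/w3.png

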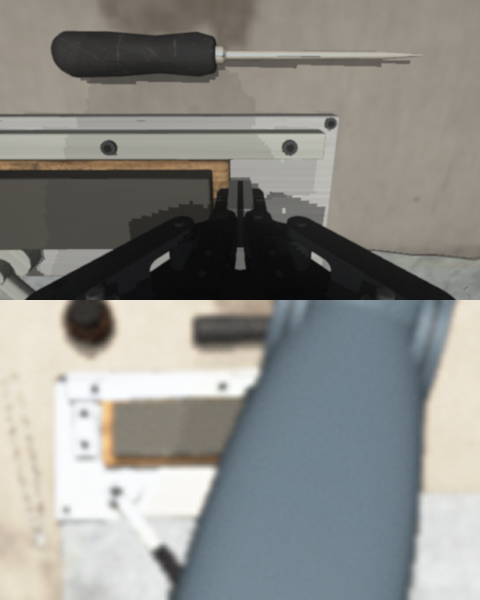

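The fingers are bearing properly on the free end. In the top view there is still a gap of about 5 mm, with the stop face at column ~97 and the wood at ~104. I'll keep pushing.

```bash
python3 inch.py '[0, 0, -0.001, 0, 0, 0, 0, 0, 0, -0.002, 0, 0, 0, 0, 0, 0, -0.003, 0, 0, 0, 0, 0, 0, -0.003, 0, 0, 0, 0, 0, 0, -0.003, 0, 0, 0, 0]' |grep wrist_force; python3 -c "
from h import *
show()"; python3 inch.py '[0, 0, -0.0005, 0, 0, 0, 0, 0, 0, -0.001, 0, 0, 0, 0, 0, 0, -0.001, 0, 0, 0, 0, 0, 0, -0.001, 0, 0, 0, 0]' |grep wrist_force; python3 -c "
from h import *
show()"
```

```text
wrist_force: [0.6, -5.0, 4.9]
t 13.47 tcp in home [  2.5 -91.6] z 38.3 F [ 0.6 -5.   4.9] yaw err 0.0
wrist_force: [-0.4, -5.1, 3.1]
t 13.8 tcp in home [  2.5 -90.7] z 38.3 F [-0.4 -5.1  3.1] yaw err -0.01
```

```bash
python3 inch.py '[0, 0, -0.0005, 0, 0, 0, 0, 0, 0, -0.001, 0, 0, 0, 0, 0, 0, -0.001, 0, 0, 0, 0, 0, 0, -0.001, 0, 0, 0, 0]' |grep wrist_force; python3 -c "
from h import *
show()"
```

```text
wrist_force: [-0.1, -5.2, 4.4]
t 14.13 tcp in home [  2.5 -89.9] z 38.3 F [-0.1 -5.2  4.4] yaw err -0.01
```

```bash
python3 inch.py '[0, 0, -0.0005, 0, 0, 0, 0, 0, 0, -0.001, 0, 0, 0, 0, 0, 0, -0.001, 0, 0, 0, 0, 0, 0, -0.001, 0, 0, 0, 0]' |grep wrist_force; python3 -c "
from h import *
show()"; python3 inch.py '[0, 0, -0.0005, 0, 0, 0, 0, 0, 0, -0.001, 0, 0, 0, 0, 0, 0, -0.001, 0, 0, 0, 0, 0, 0, -0.001, 0, 0, 0, 0]' |grep wrist_force; python3 -c "
from h import *
show()
from rig import r, snapshot, camera_model
b=snapshot('top')[:,:,::-1]
hsv=cv2.cvtColor(b[140:225,250:386].copy(),40)
cv2.imwrite('pics/t4.png',cv2.resize(b[140:225,250:386],(680,425),interpolation=2))"
```

```text
wrist_force: [-0.1, -7.4, 4.1]
t 14.47 tcp in home [  2.5 -89.8] z 38.3 F [-0.1 -7.4  4.1] yaw err -0.04
wrist_force: [0.9, -9.7, 2.7]
t 14.8 tcp in home [  2.5 -89.7] z 38.3 F [ 0.9 -9.7  2.7] yaw err -0.08
```

View pics/t4.png

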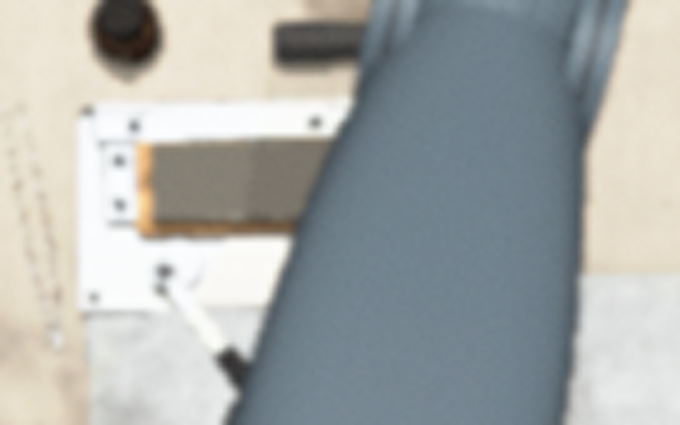

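The stone stalled at TCP -89.8 with the force up to 9.7 N, and the wood (138–150) meets the stop (~135). Backing off, then measuring the stone and the lever grip.

```bash
python3 inch.py '[0, 0, 0.008, 0, 0, 0, 0, 0, 0, 0.022, 0, 0, 0, 0, 0, 0, 0.03, -0.03, 0, 0, 0, 0, -0.03, 0.03, -0.07, 0, 0, 0, 0, -0.06, 0.01, -0.1, 0, 0, 0, 0, -0.085, -0.015, -0.13, 0, 0, 0, 0, -0.11, -0.04, -0.155, 0, 0, 0, 0, -0.12, -0.05, -0.165, 0, 0, 0]' >/dev/null; python3 inch.py '[0, 0, 0, 0, 0, 0, 0, 0, 0, 0, 0, 0, 0, 0, 0, 0, 0, 0, 0, 0, 0]' >/dev/null; python3 look.py w5
```

```text
box home mm [[-27.299999237060547, 85.0], [-27.100000381469727, -82.30000305175781], [27.200000762939453, -82.30000305175781], [27.0, 85.0]] ((-0.02074432373046875, 1.3518753051757812), (54.30057144165039, 167.30751037597656), 0.05476539954543114)
t 15.82 tcp in home [-118.1  -37.2] z 201.0 F [-0.3 -0.6  0.4] yaw err 0.01
```

View pics/w5.png

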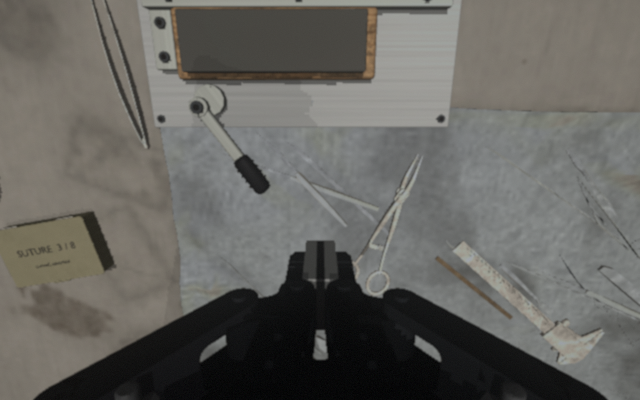

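The stone is home at x ≈ 0.0, y ≈ +1.3 (with about 1.5 mm of scale bias, since the wood meets the stop) and angle 0°. The grip is at (252,173), which puts the lever at about 0.04 rad. Next I'll work out the arc.

```bash
cat > arc.py <<'E'
from h import *
def P(q,gap=0):
    c,s=np.cos(q-.977),np.sin(q-.977);M=np.array([[c,-s],[s,c]])
    return np.array([-51,68])+M@[-8,-74]+np.array([-11,5])+gap*(M@[-1,0])
from rig import r, snapshot, camera_model
s=r.state()
for q,g in [(.036,10),(.036,2),(.1,0),(.2,0),(.3,0),(.4,0),(.5,0),(.6,0),(.7,0),(.8,0),(.9,0),(.977,0),(.977,-3)]:
    p=P(q,g);print(q,g,p.round(1),rel(s,w(*p,43)).round(4))
show()
E
python3 arc.py
```

```text
0.036 10 [-132.4   44. ] [-0.0138 -0.0809  0.1582]
0.036 2 [-127.7   37.5] [-0.0091 -0.0745  0.1582]
0.1 0 [-124.    31.8] [-0.0054 -0.0688  0.1581]
0.2 0 [-119.6   25.8] [-0.001  -0.0628  0.1581]
0.3 0 [-114.6   20.3] [ 0.004  -0.0573  0.1581]
0.4 0 [-109.1   15.3] [ 0.0095 -0.0523  0.1581]
0.5 0 [-103.1   10.9] [ 0.0155 -0.0479  0.158 ]
0.6 0 [-96.7   7.1] [ 0.0219 -0.0441  0.158 ]
0.7 0 [-89.9   4. ] [ 0.0287 -0.041   0.158 ]
0.8 0 [-82.9   1.6] [ 0.0357 -0.0385  0.158 ]
0.9 0 [-75.7  -0.2] [ 0.0429 -0.0368  0.1579]
0.977 0 [-70.  -1.] [ 0.0486 -0.036   0.1579]
0.977 -3 [-67.  -1.] [ 0.0516 -0.036   0.1579]
t 15.82 tcp in home [-118.1  -37.2] z 201.0 F [-0.3 -0.6  0.4] yaw err 0.01
```

```bash
python3 inch.py '[0, -0.008, -0.025, 0.015, 0, 0, 0, 0, -0.014, -0.05, 0.04, 0, 0, 0, 0, -0.014, -0.075, 0.065, 0, 0, 0, 0, -0.014, -0.081, 0.1, 0, 0, 0, 0, -0.014, -0.081, 0.125, 0, 0, 0, 0, -0.014, -0.081, 0.145, 0, 0, 0, 0, -0.014, -0.081, 0.157, 0, 0, 0, 0, -0.014, -0.081, 0.157, 0, 0, 0]' >/dev/null; python3 inch.py '[0, 0, 0, 0, 0, 0, 0, 0, 0, 0, 0, 0, 0, 0, 0, 0, 0, 0, 0, 0, 0]' |grep wrist; python3 arc.py
```

```text
wrist_force: [0.1, -0.4, 0.8]
0.036 10 [-132.4   44. ] [-0.0018 -0.0006  0.0039]
0.036 2 [-127.7   37.5] [0.0029 0.0059 0.0039]
0.1 0 [-124.    31.8] [0.0066 0.0116 0.0039]
0.2 0 [-119.6   25.8] [0.011  0.0175 0.0039]
0.3 0 [-114.6   20.3] [0.016  0.0231 0.0039]
0.4 0 [-109.1   15.3] [0.0216 0.028  0.0039]
0.5 0 [-103.1   10.9] [0.0276 0.0324 0.004 ]
0.6 0 [-96.7   7.1] [0.034  0.0362 0.004 ]
0.7 0 [-89.9   4. ] [0.0407 0.0394 0.004 ]
0.8 0 [-82.9   1.6] [0.0477 0.0418 0.004 ]
0.9 0 [-75.7  -0.2] [0.055  0.0435 0.004 ]
0.977 0 [-70.  -1.] [0.0606 0.0444 0.004 ]
0.977 -3 [-67.  -1.] [0.0636 0.0444 0.004 ]
t 16.73 tcp in home [-130.6   43.4] z 46.9 F [ 0.1 -0.4  0.8] yaw err -0.03
```

```bash
python3 inch.py '[0, 0, 0, 0.004, 0, 0, 0, 0, 0.003, 0.006, 0.004, 0, 0, 0, 0, 0.005, 0.009, 0.004, 0, 0, 0, 0, 0.007, 0.012, 0.004, 0, 0, 0, 0, 0.009, 0.015, 0.004, 0, 0, 0, 0, 0.011, 0.0175, 0.004, 0, 0, 0, 0, 0.0135, 0.0203, 0.004, 0, 0, 0, 0, 0.016, 0.023, 0.004, 0, 0, 0]' |grep wrist; python3 arc.py | sed -n '5,$p'
```

```text
wrist_force: [-0.6, 1.5, 0.7]
0.3 0 [-114.6   20.3] [ 0.0009  0.     -0.0009]
0.4 0 [-109.1   15.3] [ 0.0064  0.005  -0.0009]
0.5 0 [-103.1   10.9] [ 0.0124  0.0094 -0.0009]
0.6 0 [-96.7   7.1] [ 0.0188  0.0132 -0.0009]
0.7 0 [-89.9   4. ] [ 0.0255  0.0164 -0.0009]
0.8 0 [-82.9   1.6] [ 0.0325  0.0188 -0.0009]
0.9 0 [-75.7  -0.2] [ 0.0398  0.0205 -0.0009]
0.977 0 [-70.  -1.] [ 0.0454  0.0214 -0.0009]
0.977 -3 [-67.  -1.] [ 0.0484  0.0214 -0.0009]
t 17.4 tcp in home [-115.4   20.4] z 42.1 F [-0.6  1.5  0.7] yaw err 0.0
```

Contact is light, with the force as expected. Following the arc.

```bash
python3 inch.py '[0, 0.0035, 0.0027, 0, 0, 0, 0, 0, 0.0064, 0.005, 0, 0, 0, 0, 0, 0.0095, 0.0074, 0, 0, 0, 0, 0, 0.0124, 0.0094, 0, 0, 0, 0, 0, 0.0156, 0.0115, 0, 0, 0, 0, 0, 0.0188, 0.0132, 0, 0, 0, 0, 0, 0.022, 0.015, 0, 0, 0, 0, 0, 0.0255, 0.0164, 0, 0, 0, 0]' |grep wrist; python3 arc.py | sed -n '9,$p'
```

```text
wrist_force: [-0.9, 1.0, 1.1]
0.7 0 [-89.9   4. ] [ 0.0001  0.0001 -0.0011]
0.8 0 [-82.9   1.6] [ 0.0071  0.0026 -0.0011]
0.9 0 [-75.7  -0.2] [ 0.0143  0.0043 -0.0011]
0.977 0 [-70.  -1.] [ 0.02    0.0051 -0.0011]
0.977 -3 [-67.  -1.] [ 0.023   0.0051 -0.0011]
t 18.07 tcp in home [-90.    4.1] z 41.9 F [-0.9  1.   1.1] yaw err 0.01
```

```bash
python3 inch.py '[0, 0.0035, 0.0014, 0, 0, 0, 0, 0, 0.0071, 0.0026, 0, 0, 0, 0, 0, 0.0107, 0.0036, 0, 0, 0, 0, 0, 0.0143, 0.0043, 0, 0, 0, 0, 0, 0.0163, 0.0047, 0, 0, 0, 0, 0, 0.018, 0.005, 0, 0, 0, 0, 0, 0.019, 0.005, 0, 0, 0, 0, 0, 0.019, 0.005, 0, 0, 0, 0]' |grep wrist; python3 arc.py | sed -n '12,$p';python3 inch.py '[0, 0.0007, 0, 0, 0, 0, 0, 0, 0.0015, 0, 0, 0, 0, 0, 0, 0.0015, 0, 0, 0, 0, 0, 0, 0.0015, 0, 0, 0, 0, 0]' |grep wrist; python3 arc.py | sed -n '12,$p'
```

```text
wrist_force: [-0.3, 0.9, -1.1]
0.977 0 [-70.  -1.] [ 0.0011  0.0001 -0.0011]
0.977 -3 [-67.  -1.] [ 0.0041  0.0001 -0.0011]
t 18.73 tcp in home [-71.1  -0.9] z 41.9 F [-0.3  0.9 -1.1] yaw err 0.0
wrist_force: [-4.6, -0.2, 2.3]
0.977 0 [-70.  -1.] [ 0.0007  0.0001 -0.0012]
0.977 -3 [-67.  -1.] [ 0.0037  0.0001 -0.0012]
t 19.07 tcp in home [-70.8  -0.9] z 41.8 F [-4.6 -0.2  2.3] yaw err -0.0
```

```bash
for i in 1 ; do python3 inch.py '[0, 0.001, 0, 0, 0, 0, 0, 0, 0.002, 0, 0, 0, 0, 0, 0, 0.002, 0, 0, 0, 0, 0, 0, 0.002, 0, 0, 0, 0, 0]' |grep wrist; python3 arc.py | sed -n '14,$p';python3 inch.py '[0, 0.001, 0, 0, 0, 0, 0, 0, 0.002, 0, 0, 0, 0, 0, 0, 0.002, 0, 0, 0, 0, 0, 0, 0.002, 0, 0, 0, 0, 0]' |grep wrist; python3 arc.py | sed -n '14,$p'; done
```

```text
wrist_force: [-9.4, -0.6, 6.0]
t 19.4 tcp in home [-70.5  -0.9] z 41.8 F [-9.4 -0.6  6. ] yaw err -0.0
wrist_force: [-13.6, -1.6, 9.9]
t 19.73 tcp in home [-70.4  -1. ] z 41.7 F [-13.6  -1.6   9.9] yaw err -0.01
```

The lever stalls at the predicted end-stop position with 13.6 N against the 8 N it needs. Backing away to check.

```bash
python3 inch.py '[0, -0.006, 0, 0, 0, 0, 0, 0, -0.02, 0, 0, 0, 0, 0, 0, -0.03, 0, -0.03, 0, 0, 0, 0, -0.04, 0.01, -0.07, 0, 0, 0, 0, -0.05, 0.02, -0.11, 0, 0, 0, 0, -0.055, 0.03, -0.14, 0, 0, 0, 0, -0.055, 0.035, -0.16, 0, 0, 0, 0, -0.055, 0.035, -0.16, 0, 0, 0]' >/dev/null; python3 inch.py '[0, 0, 0, 0, 0, 0, 0, 0, 0, 0, 0, 0, 0, 0, 0, 0, 0, 0, 0, 0, 0, 0, 0, 0, 0, 0, 0, 0]' >/dev/null; python3 look.py w6
```

```text
box home mm [[-27.700000762939453, 85.0999984741211], [-27.5, -82.19999694824219], [28.299999237060547, -82.0999984741211], [28.200000762939453, 85.0999984741211]] ((0.3124198913574219, 1.4569091796875), (55.82044219970703, 167.24610900878906), 0.04517208784818649)
t 20.78 tcp in home [-121.4  -35.4] z 200.3 F [-0.4  1.1  0.8] yaw err 0.03
```

View pics/w6.png

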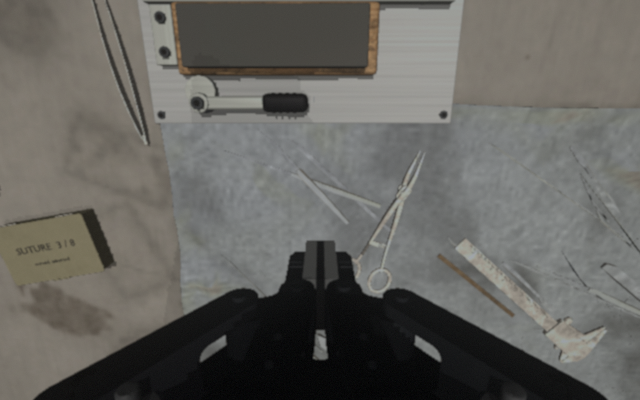

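The lever lies parallel to the stone, with the pin at (198,102) and the grip at (286,102). The stone is against the rail and stop, the tools are where they were, and the robot is clear of everything.

```bash
python3 -c "
from rig import r, snapshot, camera_model
print(r.hand_in())"
```

```text
the job is handed in; nothing more can be done
None
```

I handed the job in at about 21 s: the oilstone is against the rail and stop block, the cam lever is locked alongside it, the last camera view shows no tools moved, and the hand-in call returned no verdict.

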